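# Close and latch the slide incubator

## Robot

A 6-joint arm with a two-finger parallel gripper is mounted at the origin on the work surface. World frame = base frame: x ahead of the robot, y to its left, z up, the work surface at z = 0. Lengths are in m, angles in degrees, forces in N, time in s.
With the tool pointing down it reaches from about 0.325 to 0.85 m from the base axis. Payload 15.5 kg.
Tool frame: the origin (TCP) lies midway between the tips of the shut fingers; the grasp point (between the pads) lies 19 mm behind it; z points along the fingers, y is the line along which they close (so a half turn about z gives the same grasp; the last joint's range is limited). The gripper opens to 91 mm and grips with 3 to 60 N. Pads are 32 mm wide; open, the fingers measure 118 mm over their backs; the gripper's body (76 mm by 178 mm) begins 60 mm behind the grasp point.
Start: joints at [-68.497, 28.281, 77.091, -0, 74.628, -5.472], TCP at [0.284, -0.557, 0.214] pointing down, gripper open.
Joint ranges: [-166.48, 166.48], [-47.26, 123.95], [12.59, 153.08], [-70.14, 250.14], [6.76, 159.57], [-176.63, 176.63]. Speed limits (degrees/s): [108.29, 108.29, 147.25, 172.46, 172.46, 172.46].

## Interface

Orientations are given as a 3x3 rotation matrix whose columns are the frame's x, y, z axes.
In Python, from bench import ctrl gives the robot as it stands. The module is installed in compiled form; this text tells all that it offers. Calls block until the motion is done:
- ctrl.goto(position, orientation): joint-space move of the TCP to a pose.
- ctrl.move_l(position, vel=0.15, ori=None, contact_N=None): straight line of the TCP; ori=None keeps the orientation; vel is the mean speed in m/s. With contact_N (N) it stops when the force on the tool has changed by that much, and returns True; else False.
- ctrl.movej(angles): joint-space move.
- ctrl.command_gripper(opening): opening from 0.0 (shut) to 1.0 (fully open); the grip force is fixed at half the most; returns when the fingers have stopped.
- ctrl.sleep(seconds).
- ctrl.ik(position, orientation): joint angles nearest the present ones, or None.
- ctrl.read_camera(name): name is "side" or "top" or "wrist"; returns the picture (384x512x3 uint8, blue, green, red); there is no depth.
- ctrl.camera_params(name): a dict with "fx", "fy", "cx", "cy" (pixels), "pose" (4x4, takes a point from camera to world coordinates); the wrist camera has in their place "T_tool_cam" (4x4, takes a point from camera to tool coordinates, whose origin is the TCP and whose axes are the flange's). Camera axes: x right, y up, looking along -z (the intrinsics and any distortion apply to the point x, -y, -z); pixel columns grow to the right and rows downward; lengths in m; the calibration is good to about 2 mm. The wrist camera is an equidistant fisheye: a pixel r from the principal point sees the ray r / f radians off the axis. A picture is of the moment at which its call begins: read the wrist's pose just before it. camera_params takes no time and is no camera call.
A pose or a line that the arm cannot do raises ctrl.MotionError and nothing moves.
- ctrl.sign_off(): hands the job in; it is judged then, once.
Readings, each from a call of its own:
- ctrl.current_t(): time.
- ctrl.current_q(): joint angles.
- ctrl.current_dq(): joint speeds.
- ctrl.current_effort(): joint torques, N m.
- ctrl.current_tool_pos(): TCP position.
- ctrl.current_eef_rot(): TCP orientation.
- ctrl.current_contact_force(): force on the tool from outside, world axes, zero at the start.
- ctrl.current_wrist_torque(): the same for the moment, N m.
- ctrl.current_grip_width(): opening from 0.0 (shut) to 1.0 (fully open).
- ctrl.current_grasp_force(): force on a finger pad.
Only numpy, scipy, OpenCV 4.12 (cv2) and the standard library are available. Lean on these libraries where they do the work, as an engineer would, in place of code of your own. Each camera call takes 0.05 s, during which the arm holds its last target. There are 200 camera calls.

## Task

The slides are loaded: shut the slide incubator. Lower its lid all the way down without slamming it, swing the draw latch's wire loop over the keeper on the lid so that its bar hooks behind the keeper, then press the latch lever down past centre until it lies flat and holds the loop pulled tight. Let go, and leave the bottles, boxes and other things around it where they stand.

Things in the scene. Friction and masses are not known exactly. Their poses are not given: they have to be found in the camera images.
- incubator: Heavy fixed white bench instrument, 340 mm deep, 260 wide (y +-130). Origin on the table under the latch lever's pin; x runs from its front to its back (away from the robot), y to its left, z up; '(x, y, z) mm' below is in this frame. Front deck x -100 to 66, top z = 55, with the latch at y = 0; slide chamber x 66 to 240, rim z = 88. Lid, lever and loop all swing in planes of constant y
- lid (a joint): Angle (rad) of the white lid with a clear window, 166 mm from hinge to front edge, 260 wide, 16 thick, 0.45 kg: 0 = shut, grows as it opens upward about the hinge at the back, at most 1.5. Starts open, 0.6 to 1.1. The stiff hinge (0.6 N m) holds it wherever it is left, so it must be pushed all the way down
- lid_hinge (a point): Middle of the lid's hinge axis, at (232, 0, 90) mm. Axes turn with the lid: x along the lid from front edge to hinge, y along the hinge, z out of its outer face
- lid_press (a point): A good place to push the lid: outer (upper) face of its white front rail (42 mm deep), 145 mm from the hinge axis along the lid and 16 mm out along its normal, 75 mm to the left (+y) of the keeper. Axes as lid_hinge
- keeper: Steel keeper fixed on the lid's front rail (moves with the lid), at mid-width: a foot 30 mm wide (y) and 8 mm thick on the lid, and at its front end an upstand 6 mm thick and 30 mm wide. Origin and axes as keeper_seat
- keeper_seat (a point): Where the centre of the loop's bar lies when hooked and tight, in the corner between foot and upstand; lid shut: at (78, 0, 118) mm. Axes: x to the back along the lid, z out of the lid. The upstand leans back 18 degrees over the bar: its back face is at x = -4 mm at z = 0 and +1 at its top, z = 17; its front face is 6 mm further forward. The foot's top is at z = -4 and reaches back to x = 32
- lever_pin (a point): Fixed pin about which the latch lever turns (axis along y), at (0, 0, 73) mm
- lever (a joint): Angle (rad) of the latch lever, a steel paddle 30 mm wide, 90 mm long from its pin, red end: 0 = fully down, flat to the front of its pin (stop); 1.57 upright; 2.0 leaning towards the lid (stop). Starts 1.55 to 1.9; friction 0.04 N m holds it. With the loop hooked, pressing it down draws the loop tight; below 0.23 it is past centre and the spring holds it down. The press takes under 15 N
- lever_tip (a point): Point on the lever's outer face near its red end, 75 mm from the pin; when the lever is down this face looks up and the point is at (-75, 0, 78) mm
- bail_loop: Latch's wire loop: two 6 mm rods at y = +-24 mm, joined by a round bar, red tab beyond. Origin on its pivot pin, carried by the lever: at lever angle q, lever_pin + 18 mm x (-cos(q - 0.75), 0, sin(q - 0.75)). x axis from pin to tab. Swings about the pin, past the lever; friction 0.035 N m holds it; pulling it also turns the lever. Starts 5 to 45 degrees off upright, leaning away from the lid
- bail_bar (a point): Middle of the loop's cross bar, 8 mm thick, 103.5 mm from the loop's pin (the loop stretches a few mm against a spring of 10 N per mm). The 42 mm wide space between the rods fits over the keeper. Axes as bail_loop
- bail_tab (a point): Middle of the red finger tab for gripping the loop: 20 mm wide (y), 9 mm thick, from 2 to 44 mm beyond the bar; this point is 26 mm beyond the bar. Axes as bail_loop
- mailer: Bystander: white and blue slide mailer, 34 x 88 x 17 mm, loose on the front deck to the left of the latch. Origin at the centre of its underside
- reagent: Bystander: amber reagent bottle, 62 mm across, 135 mm tall. Origin at the centre of its underside
- stain_jar: Bystander: violet square staining jar, 58 mm square, 114 mm tall. Origin at the centre of its underside
- slide_box: Bystander: blue slide storage box, 100 x 190 x 35 mm. Origin at the centre of its underside
- tip_box: Bystander: pipette tip box, 124 x 86 x 69 mm. Origin at the centre of its underside
- dish: Bystander: clear covered dish, 92 mm across, 16 mm tall, on the slide box. Origin at the centre of its underside
- phone: Bystander: phone lying flat, 152 x 74 x 9 mm. Origin at the centre of its underside

How it is judged (in metres and radians):
On the way, in this order (a step that is already met when the one before it is completed fails the run):
1. the lid is shut (within 0.03 rad), the lever still up (value of joint lid below 0.03 rad and value of joint lever above 0.8 rad), for 0.2 s.
2. the loop's bar is hooked: down behind the keeper's upstand, with the lid shut and the lever still up (x of bail_bar in the frame of keeper_seat between -0.006 and 0.026 m and z of bail_bar in the frame of keeper_seat between -0.008 and 0.01 m and value of joint lid below 0.04 rad and value of joint lever above 0.8 rad), for 0.2 s.
At the end, for the whole second after the job is handed in: The lid is shut (within 0.02 rad), the lever lies flat (within 0.1 rad), and the loop's bar is hooked behind the keeper (within 6 mm in front of, 8 mm behind, 10 mm above or 8 mm below its seat) and pulls on it with more than 8 N (value of joint lid below 0.02 rad and value of joint lever below 0.1 rad and contact force between bail_loop and keeper above 8 N and x of bail_bar in the frame of keeper_seat between -0.006 and 0.008 m and z of bail_bar in the frame of keeper_seat between -0.008 and 0.01 m); the robot touches nothing.
It fails at once if the lid is slammed (faster than 2.5 rad/s when within 0.1 rad of shut) (value of joint lid below 0.1 rad and velocity of joint lid below -2.5 rad/s).
It fails at once if a bystander is moved more than 40 mm or tipped over (distance of any of mailer, reagent, stain_jar, slide_box, tip_box, dish, phone from where it was at the start of the episode above 0.04 m or angle between any of mailer, reagent, stain_jar, slide_box, tip_box, dish, phone's own z axis and vertical above 0.5 rad).
It also fails if it takes over 64 s, if anything falls off the work surface, if the arm or the gripper's body presses on something with over 40 N, if the wrist force passes 120 N, or if a joint passes its speed limit or range.

## Working session

There is one attempt and no reset: what is moved stays moved. The work goes in short steps, each a Python script; the robot and the scene stay as the last script left them, time stands still between calls to the robot, and variables do not carry over. Pictures are saved under pics/ and viewed, at most 10 in all, crops included, and the job is handed in when it is done.

```bash
mkdir -p pics; python3 - <<'E'
from bench import ctrl
import cv2, numpy as np
for n in ("side","top"):
    cv2.imwrite(f"pics/{n}0.png", cv2.resize(ctrl.read_camera(n),(800,600)))
    p=ctrl.camera_params(n); print(n,{k:(np.round(v,4).tolist()) for k,v in p.items()})
p=ctrl.camera_params("wrist");print({k:(np.round(v,4).tolist()) for k,v in p.items()})
print(ctrl.current_t(), ctrl.current_eef_rot())
E
```

```text
side {'fx': 403.573, 'fy': 403.573, 'cx': 255.1019, 'cy': 190.2252, 'pose': [[-0.9736, 0.1723, -0.1497, 0.4149], [-0.2282, -0.7156, 0.6602, 0.704], [0.0066, 0.6769, 0.736, 0.8977], [0.0, 0.0, 0.0, 1.0]]}
top {'fx': 348.5368, 'fy': 348.5368, 'cx': 254.7818, 'cy': 190.9198, 'pose': [[-0.0175, 0.9914, -0.1298, 0.4767], [-0.9998, -0.0178, -0.0007, 0.0128], [-0.003, 0.1298, 0.9915, 0.927], [0.0, 0.0, 0.0, 1.0]]}
{'fx': 297.3186, 'fy': 297.3186, 'cx': 252.0302, 'cy': 187.4834, 'T_tool_cam': [[0.0016, 0.9582, 0.286, 0.081], [1.0, -0.0019, 0.0007, -0.0006], [0.0012, 0.286, -0.9582, -0.1695], [0.0, 0.0, 0.0, 1.0]]}
0.1 [[ 8.91213040e-01  4.53584775e-01 -4.10336083e-04]
 [ 4.53584945e-01 -8.91212410e-01  1.06694356e-03]
 [ 1.18252745e-04 -1.13699628e-03 -9.99999347e-01]]
```

View pics/side0.png

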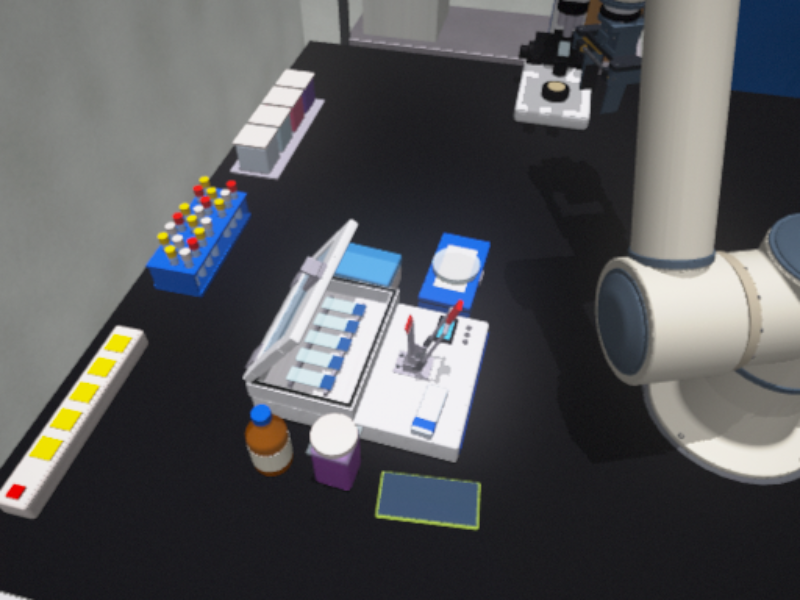

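View pics/top0.png

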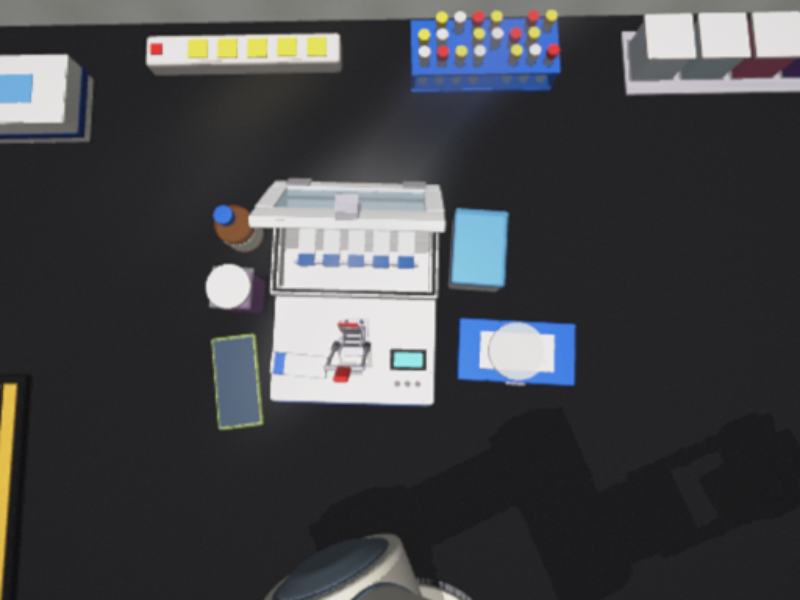

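The pictures show the incubator ahead with its lid open, and the latch upright with its loop leaning toward the robot. In the top view the deck front corners are at about (271,402) and (434,404) and the red tab at (342,374). I'll enlarge both views to read these better.

```bash
python3 - <<'E'
import cv2
from bench import ctrl
for n,(u,v,w,h) in {"side":(150,130,180,170),"top":(130,100,170,170)}.items():
    im=ctrl.read_camera(n)[v:v+h,u:u+w]
    cv2.imwrite(f"pics/{n}1.png", cv2.resize(im,None,fx=3.5,fy=3.5,interpolation=cv2.INTER_CUBIC))
E
```

```text
(no output)
```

View pics/side1.png

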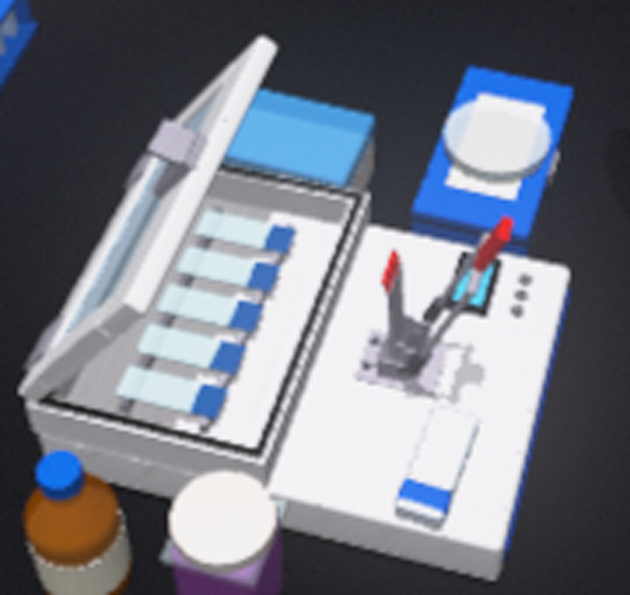

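View pics/top1.png

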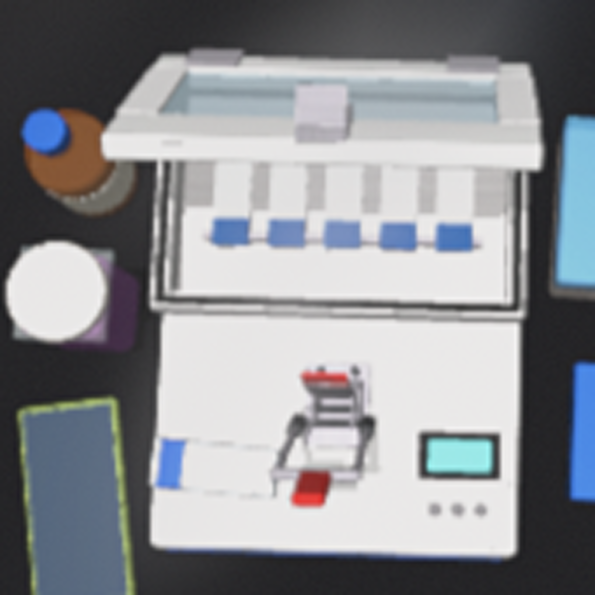

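The crops show the deck corners, rim corners, lid front edge, lever tip (side (391,255), top (325,376)) and tab (side (495,243), top (312,488)). Next I fit a joint model to both views.

```bash
cat > h.py <<'E'
import numpy as np
from bench import ctrl
def proj(n,P):
    p=ctrl.camera_params(n); T=np.linalg.inv(p["pose"]); c=T[:3,:3]@P+T[:3,3]
    return np.array([p["cx"]+p["fx"]*c[0]/-c[2], p["cy"]+p["fy"]*c[1]/c[2]])
def lidpt(a,u,n,y): # u mm from hinge toward front, n out
    return np.array([232-u*np.cos(a)-n*np.sin(a)*-1*-1*-1 if False else 232-u*np.cos(a)+n*np.sin(a), y, 90+u*np.sin(a)+n*np.cos(a)])
def pivot(q): return np.array([-18*np.cos(q-.75),0,73+18*np.sin(q-.75)])
def looppt(q,b,r,z=0): # b: angle from front horizontal (90deg = upright, >90 toward lid)
    return pivot(q)+r*np.array([-np.cos(b),0,np.sin(b)])
def leverpt(q,r,n=0): return np.array([-r*np.cos(q)+n*np.sin(q),0,73+r*np.sin(q)+n*np.cos(q)])
def world(P,pose):
    x,y,t=pose; c,s=np.cos(t),np.sin(t); P=np.asarray(P)/1000
    return np.array([x+c*P[0]-s*P[1], y+s*P[0]+c*P[1], P[2]])
E
cat > fit.py <<'E'
from h import *
from scipy.optimize import least_squares
S=lambda u,v:("side",np.array([150+u/3.5,130+v/3.5])); T=lambda u,v:("top",np.array([130+u/3.5,100+v/3.5]))
F=lambda *a:(lambda v:np.array(a,float))
L=lambda u,n,y:(lambda v:lidpt(v[3],u,n,y))
obs=[(F(-100,130,55),S(503,545)),(F(-100,-130,55),S(569,266)),(F(66,130,88),S(266,460)),(F(66,-130,88),S(370,193)),
(F(-100,130,55),T(153,546)),(F(-100,-130,55),T(517,555)),(F(66,130,88),T(152,308)),(F(66,-130,88),T(526,316)),
(L(166,16,130),T(105,135)),(L(166,16,-130),T(545,145)),(L(166,0,130),T(103,158)),(L(166,0,-130),T(543,166)),
(L(166,16,130),S(126,303)),(L(166,16,-130),S(262,37)),(L(166,0,130),S(143,310)),(L(166,0,-130),S(277,45)),
(lambda v:leverpt(v[4],88),T(325,376)),(lambda v:leverpt(v[4],88),S(391,255)),
(lambda v:looppt(v[4],v[5],129.5),T(312,488)),(lambda v:looppt(v[4],v[5],129.5),S(495,243)),
(lambda v:looppt(v[4],v[5],103.5),T(318,469)),(lambda v:looppt(v[4],v[5],103.5),S(474,268))]
f=lambda v:np.concatenate([proj(n,world(p(v),v[:3]))-px for p,(n,px) in obs])
r=least_squares(f,[.45,.03,0,.8,1.7,1.0],loss="soft_l1")
print(r.x.round(4)); print(f(r.x).reshape(-1,2).round(1).tolist())
E
python3 fit.py
```

```text
[ 0.5264  0.0854 -0.0422  0.9385  1.7311  1.2163]
[[-0.8, -1.0], [-0.1, -2.4], [-1.3, -1.0], [-1.1, -1.8], [-1.4, 0.3], [0.1, 0.4], [-0.6, -0.2], [-0.5, 0.0], [-1.7, 0.3], [-0.5, 0.4], [-0.3, 1.0], [-0.4, 1.7], [-0.8, -2.7], [-0.6, -3.1], [0.5, -0.6], [0.1, -1.6], [-0.2, 0.5], [-0.7, 1.8], [-0.0, 0.3], [-0.9, -2.6], [-0.3, 1.3], [0.6, -3.6]]
```

```bash
cat >> h.py <<'E'
POSE=[0.5264,0.0854,-0.0422]
def Rt(pitch=0,pose=None):
    # tool: x = inc x, y = -inc y, z down; pitch>0 tips fingers toward the back (+x)
    t=(pose or POSE)[2]; c,s=np.cos(t),np.sin(t); p=np.radians(pitch)
    W=np.array([[c,-s,0],[s,c,0],[0,0,1]])
    z=np.array([np.sin(p),0,-np.cos(p)]); y=np.array([0,-1,0]); x=np.cross(y,z)
    return W@np.column_stack([x,y,z])
E
python3 - <<'E'
from h import *
R=Rt(); P0=ctrl.current_tool_pos()
tcp=lambda a,dn=0: world(lidpt(a,150,16+dn,75)+[16,0,0],POSE)
print(tcp(.94,25),tcp(0))
for p in (tcp(.94,30),tcp(0)): print(ctrl.ik(p,R))
ctrl.command_gripper(0.0)
ctrl.move_l(P0+[0,0,.2],vel=.25)
up=tcp(.94,30); up[2]=.38
ctrl.goto(up,R); print(ctrl.current_t(),ctrl.current_tool_pos())
ctrl.move_l(tcp(.94,30),vel=.2)
f0=ctrl.current_contact_force()
for a in [.9,.8,.7,.6,.5,.4,.3,.2,.12]:
    hit=ctrl.move_l(tcp(a),vel=.12,contact_N=25); 
    print(a,hit,np.round(ctrl.current_contact_force()-f0,1))
    if hit: break
else:
    e=tcp(0); e[2]-=.015
    print(ctrl.move_l(e,vel=.05,contact_N=25),ctrl.current_tool_pos()-tcp(0),ctrl.current_contact_force()-f0)
print(ctrl.current_t())
E
```

```text
[0.72203423 0.15220616 0.23531502] [0.62747681 0.15619886 0.106     ]
[ 7.21832348e+00  3.73944102e+01  5.59031476e+01 -2.54444375e-14
  8.67024423e+01  9.96362054e+01]
[ 8.69011877e+00  3.63668339e+01  8.04233552e+01 -2.54444375e-14
  6.32098109e+01  1.01108001e+02]
5.4583 [0.72620638 0.15119827 0.38008152]
0.9 False [ 0.2 -0.2 -0.6]
0.8 False [ 0.2 -0.3 -0.1]
0.7 False [ 0.  -0.9  0.1]
0.6 False [-0.6  0.8 -0.2]
0.5 False [-1.  -0.2 -0. ]
0.4 False [-0.2 -0.1 -0.2]
0.3 False [ 0.1  0.6 -0.6]
0.2 False [ 0.7 -0.2 -0.3]
0.12 False [-0.4  0.1 -0.4]
True [1.72323109e-03 7.19577182e-05 1.06787544e-04] [-4.47330418 -0.748982   15.85104798]
9.4
```

```bash
cat >> h.py <<'E'
def wproj(P,pos,rot):
    p=ctrl.camera_params("wrist"); Tc=np.eye(4); Tc[:3,:3]=rot; Tc[:3,3]=pos
    T=np.linalg.inv(Tc@p["T_tool_cam"]); c=T[:3,:3]@P+T[:3,3]; v=np.array([c[0],-c[1],-c[2]])
    th=np.arctan2(np.hypot(v[0],v[1]),v[2]); d=v[:2]/np.hypot(v[0],v[1])
    return np.array([p["cx"],p["cy"]])+p["fx"]*th*d
E
python3 - <<'E'
from h import *
import cv2
R=Rt(); p=ctrl.current_tool_pos()
p[2]=.32; ctrl.move_l(p,vel=.25)
ctrl.move_l(world([-40,0,310],POSE),vel=.25)
pos,rot=ctrl.current_tool_pos(),ctrl.current_eef_rot()
im=ctrl.read_camera("wrist"); print(pos.tolist(),rot.tolist())
np.savez("w1.npz",pos=pos,rot=rot)
cv2.imwrite("pics/w1raw.png",im)
cv2.imwrite("pics/w1.png",cv2.resize(im,(800,600),interpolation=cv2.INTER_CUBIC))
cv2.imwrite("pics/side2.png", cv2.resize(ctrl.read_camera("side")[130:300,150:330],None,fx=3.5,fy=3.5,interpolation=cv2.INTER_CUBIC))
v=[1.7311,1.2163]; s=800/512
for n,P in {"FL":[-100,130,55],"FR":[-100,-130,55],"rimL":[66,130,88],"levertip":leverpt(v[0],88),"tab":looppt(*v,129.5),"keepertop":[76,0,135],"lidFL":[66,130,106],"lidFR":[66,-130,106]}.items():
    print(n,(wproj(world(P,POSE),pos,rot)*s).round())
print(ctrl.current_t())
E
```

```text
[0.4873533155526196, 0.08734668598748929, 0.30980926818538645] [[0.9990995430808566, -0.04240674661340456, 0.0013307356199013462], [-0.042407456428483384, -0.9991002691222735, 0.0005097833531913761], [0.001307920062487522, -0.00056575742806253, -0.999998984631306]]
FL [264. 307.]
FR [526. 308.]
rimL [244. 135.]
levertip [395. 198.]
tab [395. 318.]
keepertop [396. 112.]
lidFL [237. 134.]
lidFR [554. 135.]
11.2917
```

View pics/w1.png

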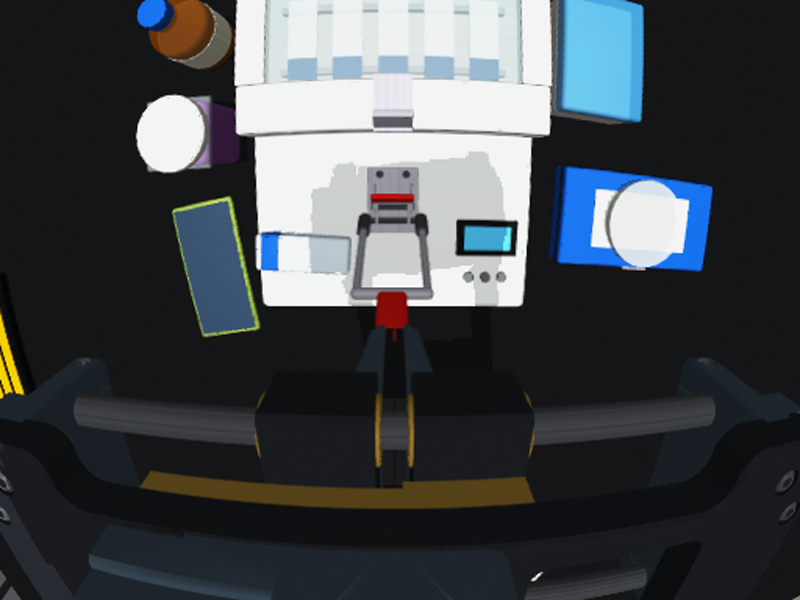

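Wrist view: the lid is shut (front corners (236,134) and (550,135)), lever tip (393,198), tab (392,310). These match the prediction to within about 2 px, so the fit is good. Next I push the loop over with the closed fingers.

```bash
sed -i 's/^POSE=.*/POSE=[0.5264,0.0869,-0.0422]/' h.py; python3 - <<'E'
from h import *
import cv2
q=1.7311
def tcp(b,r=137): return world(looppt(q,b,r)+4.5*np.array([-np.sin(b),0,-np.cos(b)])-[16,0,0],POSE)
ctrl.move_l(world([-100,0,310],POSE),vel=.25)
ctrl.move_l(world([-100,0,200],POSE),vel=.2)
f0=ctrl.current_contact_force()
for b in list(np.arange(1.2,2.75,.12))+[2.76]:
    h=ctrl.move_l(tcp(b),vel=.12,contact_N=12)
    if h: print("hit",b,ctrl.current_contact_force()-f0); break
else:
    print(ctrl.move_l(tcp(2.92),vel=.04,contact_N=6),ctrl.current_tool_pos()-tcp(2.847),ctrl.current_contact_force()-f0)
pos,rot=ctrl.current_tool_pos(),ctrl.current_eef_rot()
im=cv2.hconcat([ctrl.read_camera("side")[140:290,170:310],ctrl.read_camera("wrist")[100:250,180:320]])
cv2.imwrite("pics/c2.png",cv2.resize(im,None,fx=2.8,fy=2.8,interpolation=cv2.INTER_CUBIC))
print(ctrl.current_t())
E
```

```text
True [ 9.07972951e-04  3.68053785e-05 -3.01691699e-03] [-5.76830333  0.35874017 15.79139975]
16.9583
```

View pics/c2.png

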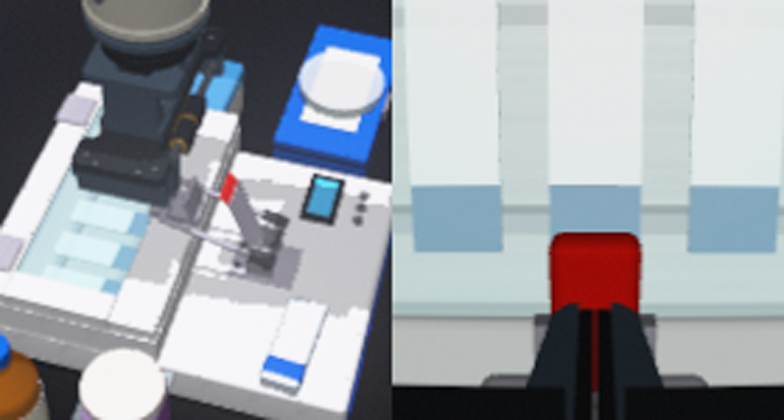

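The side view shows the loop lying over the keeper on the lid, with the tab under the closed fingers, so the bar is hooked behind it. Next I grip the tab and pull forward, so the bar seats under the upstand before I press the lever.

```bash
python3 - <<'E'
from h import *
import cv2
from scipy.optimize import brentq
R=Rt(); q0=1.7311
b0=np.pi-np.arcsin((117.5-pivot(q0)[2])/103.5); bar0=looppt(q0,b0,103.5)
q1=brentq(lambda q:np.linalg.norm(pivot(q)-[77,0,117.5])-103.5,.8,1.7)
d=np.array([77,0,117.5])-pivot(q1); b1=np.pi-np.arctan2(d[2],d[0])
print("q1",q1,b0,b1,bar0)
p=ctrl.current_tool_pos(); p[2]+=.06; ctrl.move_l(p,vel=.2)
g=np.array([122,0,117.])
gr=world(g,POSE)
ctrl.command_gripper(.45)
ctrl.move_l(gr+[0,0,.04],vel=.2)
print("down hit",ctrl.move_l(gr,vel=.08,contact_N=10))
ctrl.command_gripper(0.0); print("w",ctrl.current_grip_width()*91,ctrl.current_grasp_force())
f0=ctrl.current_contact_force()
th=b0-b1; off=g-bar0; c,s=np.cos(th),np.sin(th)
tgt=np.array([77,0,117.5])+[c*off[0]-s*off[2],0,s*off[0]+c*off[2]]
print("tgt",tgt,np.degrees(th))
print("pull",ctrl.move_l(world(tgt,POSE),vel=.03,ori=Rt(np.degrees(th)),contact_N=15),ctrl.current_tool_pos()-world(tgt,POSE),ctrl.current_contact_force()-f0)
ctrl.sleep(.3)
im=cv2.hconcat([ctrl.read_camera("side")[140:290,170:310],ctrl.read_camera("wrist")[100:250,180:320]])
cv2.imwrite("pics/c3.png",cv2.resize(im,None,fx=2.8,fy=2.8,interpolation=cv2.INTER_CUBIC))
print(ctrl.current_t())
E
```

```text
q1 0.9111687453156255 2.8521575279799958 2.7278450438450608 [ 89.18498741   0.         117.5       ]
down hit False
w 19.330070327089018 30.000122487545013
tgt [109.62378029   0.         121.07267559] 7.12258068171878
pull False [-6.87052918e-05  4.89800060e-05 -1.80889676e-05] [-0.4207393   0.68302359 -4.03644037]
20.6
```

View pics/c3.png

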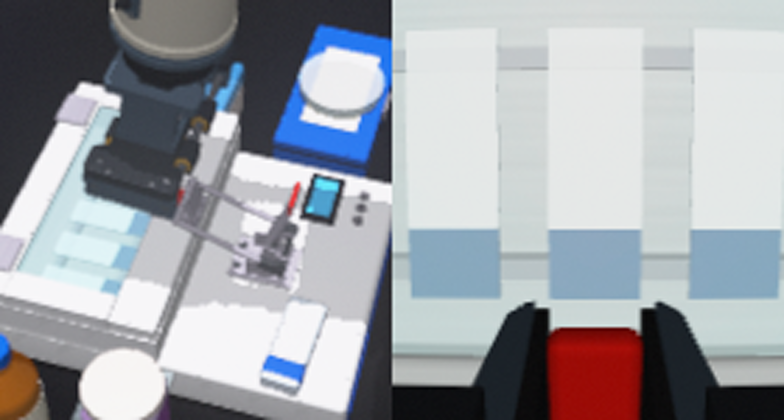

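The side view shows the lever pulled round to about 1 rad, with the loop taut around the keeper and the tab gripped. Now I release the tab and press the lever down.

```bash
python3 - <<'E'
from h import *
import cv2
ctrl.command_gripper(.4)
p=ctrl.current_tool_pos(); R=ctrl.current_eef_rot()
ctrl.move_l(p-R[:,2]*.08,vel=.2)
ctrl.command_gripper(0.0)
tcp=lambda q,n=5: world(leverpt(q,75,n)+[16,0,0],POSE)
a=tcp(1.4); up=a.copy(); up[2]=.215
ctrl.move_l(up,vel=.2,ori=Rt())
print(ctrl.move_l(a,vel=.15,contact_N=10))
f0=ctrl.current_contact_force()
for q in [1.25,1.1,.95,.8,.65,.5,.4,.3,.2,.1]:
    h=ctrl.move_l(tcp(q),vel=.08,contact_N=22); print(q,h,np.round(ctrl.current_contact_force()-f0,1))
    if h: break
else:
    e=tcp(0); e[2]-=.006
    print(ctrl.move_l(e,vel=.04,contact_N=22),ctrl.current_tool_pos()-tcp(0),ctrl.current_contact_force()-f0)
print(ctrl.current_t())
E
```

```text
False
1.25 False [ 0.7 -0.9  0.2]
1.1 False [ 0.3 -1.5  1. ]
0.95 False [ 0.6 -1.3 -0.4]
0.8 False [ 0.3 -0.3  0.4]
0.65 False [ 0.8 -1.2  1.2]
0.5 False [-0.2 -1.2  0.7]
0.4 False [-0.2 -0.7  0.3]
0.3 False [ 0.3 -0.8  0.4]
0.2 False [ 0.2 -0.5  0.3]
0.1 False [ 0.2 -0.6 -0.2]
True [1.31077590e-03 5.62309153e-05 1.41280970e-03] [-5.38516994 -1.64158004 25.64561679]
26.5417
```

```bash
python3 - <<'E'
from h import *
import cv2
p=ctrl.current_tool_pos(); p[2]+=.2; ctrl.move_l(p,vel=.2)
im=cv2.hconcat([ctrl.read_camera("side")[140:290,170:310],ctrl.read_camera("wrist")[80:230,180:320]])
cv2.imwrite("pics/c4.png",cv2.resize(im,None,fx=2.8,fy=2.8,interpolation=cv2.INTER_CUBIC))
print(ctrl.current_tool_pos(),ctrl.current_t())
E
```

```text
[0.46825392 0.08940426 0.278325  ] 27.7917
```

View pics/c4.png

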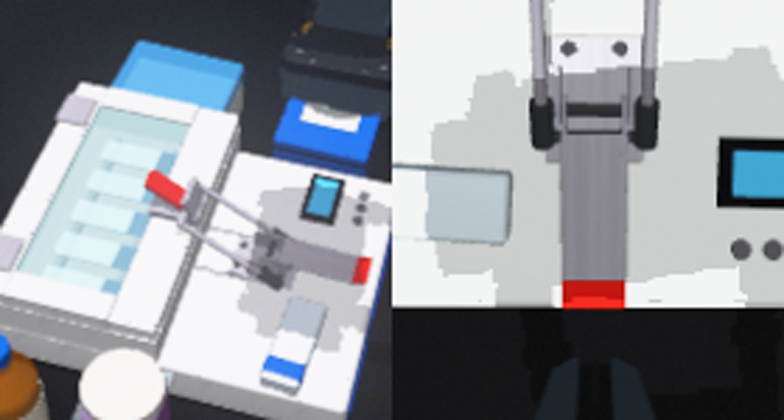

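The lever lies flat and the loop runs over the keeper. Next a close look from above and behind, to check that the bar is seated.

```bash
python3 - <<'E'
from h import *
import cv2
ctrl.move_l(world([50,0,240],POSE),vel=.2)
pos,rot=ctrl.current_tool_pos(),ctrl.current_eef_rot()
w=ctrl.read_camera("wrist"); sd=ctrl.read_camera("side")
def px(P): return wproj(world(P,POSE),pos,rot)
c=px([85,0,118]).round().astype(int); print("c",c)
x0,y0=c[0]-50,c[1]-50; A=cv2.resize(w[y0:y0+100,x0:x0+100],(400,400),interpolation=cv2.INTER_CUBIC)
for n,P in {"seatbarL":[78,-20,118],"tabend":[78+44*.847,0,118+44*.53],"uptopfront":[73,15,135],"uptopback":[79,15,135],"footback":[110,15,114],"bar+10back":[88,20,118],"pivL":[-13.2,24,60.7],"lidfront":[66,60,106]}.items(): print(n,((px(P)-[x0,y0])*4).round())
s=proj("side",world([85,0,118],POSE)).astype(int); print(s)
B=cv2.resize(sd[s[1]-40:s[1]+40,s[0]-40:s[0]+40],(400,400),interpolation=cv2.INTER_CUBIC)
for n,P in {"barL":[78,24,118],"tabend":[78+44*.847,0,118+44*.53],"uptopbackL":[79,15,135],"footbackL":[110,15,114]}.items(): print("side",n,((proj("side",world(P,POSE))-s+40)*5+[400,0]).round())
cv2.imwrite("pics/c5.png",cv2.hconcat([A,B])); print(ctrl.current_t())
E
```

```text
c [253 147]
seatbarL [280. 226.]
tabend [200.  81.]
uptopfront [136. 259.]
uptopback [135. 234.]
footback [139.  96.]
bar+10back [118. 186.]
pivL [123. 479.]
lidfront [-29. 264.]
[233 210]
side barL [600. 239.]
side tabend [542. 157.]
side uptopbackL [603. 203.]
side footbackL [545. 217.]
28.6167
```

View pics/c5.png

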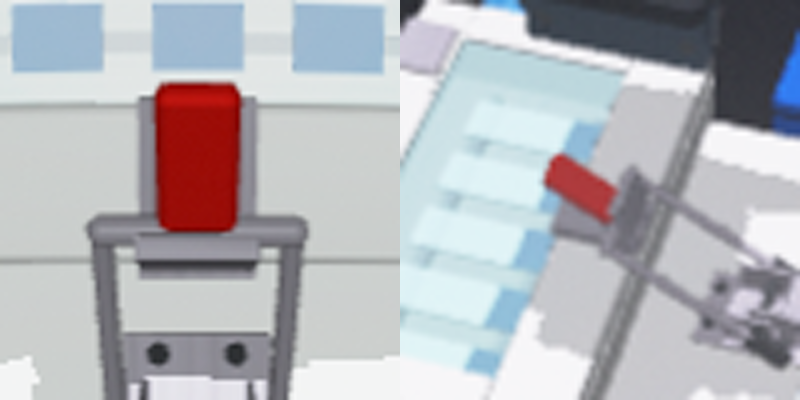

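The bar is at row 228 in the crop, against 226 predicted for the seat, just behind the upstand. The tab end agrees too (85 against 81). So it is hooked and tight, and I'm handing in.

```bash
python3 -c "
from bench import ctrl
p=ctrl.current_tool_pos(); p[2]+=.06; ctrl.move_l(p,vel=.2); print(ctrl.sign_off(), ctrl.current_t())"
```

```text
the job is handed in; nothing more can be done
the job is handed in; nothing more can be done
```

The lid is shut, the loop's bar is hooked behind the keeper and the lever lies flat; I handed the job in at about 29 s without a verdict being reported, and judged the loop's tightness from the final pictures, not from a force reading.

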